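Close the covered-button press with its crank

TASK

The button press on the counter is loaded: fit its loose crank on the square end of the spindle, right down on the shoulder, and wind it clockwise by the grip, several full turns without letting it slip off, until the button back is pressed fully home and the press comes up solid. Stop there without forcing it, leave the crank on the spindle, and leave the things lying around undisturbed.

Things in the scene. Friction and masses are not known exactly. Their poses are not given: they have to be found in the camera images.
- press: Small grey cast-iron screw press, base 156 x 104 mm, 182 mm tall to the top of its spindle, fixed to the counter. Origin on the counter, straight under the spindle; x points from the open throat to the column, z up. The top of its head is 150 mm above the counter; the spindle's round shoulder, on which the fitted crank stands, is at 164 mm.
- spindle_end (a point): Centre of the top of the press's upright steel spindle, 182 mm above the counter, z up. Its square end is 14 mm wide and 18 mm tall above the shoulder, the top 3 mm bevelled to 10.4 mm. The square may stand at any angle, which is not given: find it by sight or by feel. The spindle turns with friction (about 2 N at the crank's grip), so it can follow a crank that jams on the bevel; rocking frees it.
- press_ram (a joint): Travel of the ram in m: 0 fully up, 0.026 fully down, where the spindle meets a solid stop. A clockwise turn of the spindle (seen from above) lowers it 8 mm. It starts between 0 and 0.0051, so 2.6 to 3.25 turns are needed. Turning takes about 2 N at the crank's grip, 3 N in the last 5 mm; it stays where it is left.
- button_back (a joint): Travel in m of the round aluminium button back, 33 mm across, that stands in the cloth-covered shell in the lower die under the ram: 0 standing 5 mm proud, 0.005 pressed fully home. Only the ram, in its last 5 mm, pushes it in; it then stays.
- crank_hub (a point): Loose dark steel crank, about 0.27 kg, lying flat, grip upward. This is the centre of its boss, 30 x 30 mm with flat sides and 28 mm tall, half-way up (14 mm above its underside); x points along the arm to the grip, z up. A 15.5 mm square hole, flared at its lower mouth, goes through. Resting on the spindle's tip this point is 11 to 14 mm above spindle_end; fully on, 4 mm below it.
- crank_grip (a point): Centre of the crank's black upright grip, a handle 23 mm across and 49 mm tall that turns freely on its pin, 65 mm from the boss's centre. This point is 38 mm above the crank's underside; the grip reaches from 13 to 62 mm above it. The arm between is 18 mm wide and 11 mm thick, flush with the underside.
- button_tin: Round green button tin, 70 mm across, 46 mm tall, a loose bystander; origin under its centre.
- spool_blue: Blue thread spool, 30 mm across, 55 mm tall, a loose bystander; origin under its centre.
- tape_measure: Round yellow tape measure, 52 x 58 mm, 15 mm thick, a loose bystander; origin under its centre.
- scissors: Blue-handled scissors, 199 mm long, lying flat, a loose bystander; origin under the centre.
Mind the look-alikes: they are no part of the job. What is shaped like the part that bears crank_hub but turquoise is not meant.

How it is judged:
By the outcome, as a careful person would: the job done as asked, in the order asked, and still so for the second after the job is handed in, with the robot touching nothing.
It also fails if it takes over 72 s, if anything falls off the work surface, if the arm or the gripper's body presses on something with over 40 N, if the wrist force passes 120 N, or if a joint passes its speed limit or range.

ROBOT

A 6-joint arm with a two-finger parallel gripper is mounted at the origin on a cart in front of the work surface, level with it; the furniture and walls round the work are solid. World frame = base frame: x ahead of the robot, y to its left, z up, the work surface at z = 0. Lengths are in m, angles in degrees, forces in N, time in s.
With the tool pointing down it reaches from about 0.25 to 0.725 m from the base axis. Payload 9.7 kg.
Tool frame: the origin (TCP) lies midway between the tips of the shut fingers; the grasp point (between the pads) lies 19 mm behind it (bot.hold_point_z is the distance from the TCP to the grasp point, in m); z points along the fingers, y is the line along which they close (so a half turn about z gives the same grasp; the last joint's range is limited). The gripper opens to 85 mm and grips with 20 to 120 N. Pads are 22 mm wide; open, the fingers measure 114 mm over their backs; the gripper's body (76 mm by 85 mm) begins 54 mm behind the grasp point. The pads swing forward as they close: fully open they stand 13 mm farther back than shut.
Start: joints at [77.292, 4.979, 10.078, 95.1, 0, 90], TCP at [0.121, 0.537, 0.231] pointing down, gripper open.
Joint ranges: [-179.16, 179.16], [-48.56, 103.87], [-65.8, 70.77], [-126.05, 130.52], [-82.76, 87.17], [-180, 180]. Speed limits (degrees/s): [127.2, 127.2, 147.25, 180, 180, 180].

INTERFACE

Orientations are given as [roll, pitch, yaw] about the fixed x, y, z axes, in that order (R = Rz(yaw) Ry(pitch) Rx(roll)).
In Python, from workcell import bot gives the robot as it stands.
- The arm moves only by the tool play_rows, never from a script. Its argument "steps" is a list that holds one entry, the list of rows, each a list of 4 numbers: the shift along the tool's x, y, z in m, then the turn about the tool's z in rad. In form: [[[tx, ty, tz, yaw], ...]]. A call has exactly 5 rows; each row shifts and turns the commanded pose from where the row before left it, along the tool's axes as they then stand; what a row does not reach is not made up. A row lasts 1/12 s, in which the tool goes at most 41.7 mm and 7.16 degrees, less where a joint would pass 70% of its speed; a pose out of reach is approached as far as the arm can. A call is refused whole if a number of a shift passes 0.0417 or a number of a turn 0.125, either way. A call with a gripper value outside its range is refused whole. "gripper" is the finger opening in m, from 0 to 0.0854, set as the call begins (left out, the last holds). The fingers move at their own pace and stop on an object; "squeeze" is the grip in N (left out, the last holds). Time passes only in rows, so rows that do not move let the fingers close, or fill a call up. It gives the time, the measured TCP pose, the force, the opening and the grip force at its end, in the units of the state.
- bot.get_obs(): the state, without advancing time (a new reading comes with each control period).
- bot.camera(name): name is "scene" or "top"; returns a dict with "img" (420x560x3 uint8, blue, green, red), "vfov" (degrees; the focal length in pixels is half the picture's height over the tangent of half this angle, whatever the lens; pixels are square), "cx", "cy" (the principal point, pixels), "xyz" and "attitude" of the camera in the world. Camera axes: x right, y down, z forward; pixel columns grow to the right and rows downward; lengths in m; the calibration is good to about 2 mm. A picture is of the moment at which its call begins. There is no depth.
- bot.job_done(): hands the job in; it is judged then, once.
The state is a dict: "time": time; "q": joint angles; "qd": joint speeds; "joint_efforts": joint torques, N m; "ee_pos": TCP position; "tcp_rot": TCP orientation; "wrist_force": force on the tool from outside, world axes, zero at the start; "torque": the same for the moment, N m; "opening": finger opening in m; "grasp_force": force on a finger pad.
Only numpy, scipy, OpenCV 4.12 (cv2) and the standard library are available. Lean on these libraries where they do the work, as an engineer would, in place of code of your own. Each camera call takes 0.05 s, during which the arm holds its last target. There are 200 camera calls.

## Working session

There is one attempt and no reset: what is moved stays moved. The work goes in short steps, Python scripts to look and compute and a tool call to move; the robot and the scene stay as the last step left them, time stands still between calls to the robot, and variables do not carry over. Pictures are saved under pics/ and viewed, at most 10 in all, crops included, and the job is handed in when it is done.

Besides the shell and the picture viewer there is one more tool, called after "Request:" by a JSON object that holds its "fn" and its "kwargs". play_rows: Moves the arm, as the interface text tells. Its arguments: {"type":"object","properties":{"steps":{"type":"array","items":{"type":"array","items":{"type":"array","items":{"type":"number"}}}},"gripper":{"type":"number"},"squeeze":{"type":"number"}},"required":["steps"]}

```bash
mkdir -p pics; cat > h.py <<'E'
import numpy as np,cv2
from scipy.spatial.transform import Rotation as R
from workcell import bot
def cam(n):
    c=bot.camera(n); return c
def ray(c,u,v):
    f=c['img'].shape[0]/2/np.tan(np.radians(c['vfov']/2))
    M=R.from_euler('xyz',c['attitude'],degrees=True).as_matrix()
    d=M@np.array([(u-c['cx'])/f,(v-c['cy'])/f,1]); return np.array(c['xyz']),d/np.linalg.norm(d)
def onz(c,u,v,z):
    o,d=ray(c,u,v); return o+d*(z-o[2])/d[2]
def proj(c,p):
    f=c['img'].shape[0]/2/np.tan(np.radians(c['vfov']/2))
    M=R.from_euler('xyz',c['attitude'],degrees=True).as_matrix()
    q=M.T@(np.array(p)-np.array(c['xyz'])); return q[:2]/q[2]*f+[c['cx'],c['cy']]
E
python3 - <<'E'
from h import *
for n in('top','scene'):
    c=cam(n); cv2.imwrite(f'pics/{n}0.png',c['img']); print(n,{k:c[k] for k in c if k!='img'})
o=bot.get_obs(); print(o)
E
```

```text
top {'vfov': 47.36445165514401, 'cx': 278.0118775643819, 'cy': 214.41858971794522, 'xyz': array([ 0.38691776, -0.25637104,  1.09444267]), 'attitude': array([-169.99391979,    0.32647746,  -90.03900946])}
scene {'vfov': 48.61164198142, 'cx': 277.2906538211886, 'cy': 207.90802766462625, 'xyz': array([0.18931814, 0.18322726, 0.79210005]), 'attitude': array([-139.39390391,    0.68339213, -141.24847023])}
{'time': 0.1, 'q': array([7.72925247e+01, 5.00824436e+00, 1.00403694e+01, 9.50978709e+01,
       6.55256376e-04, 9.00013007e+01]), 'qd': array([ 0.02218139, -0.05741203,  0.12212912,  0.0548029 , -0.05230155,
        0.02614937]), 'joint_efforts': array([-8.62493907e-04, -5.21559513e+01,  4.65653479e+01,  1.58571114e-02,
       -3.75955130e-05, -1.39532153e-05]), 'ee_pos': array([0.12094168, 0.53634907, 0.23066343]), 'tcp_rot': array([-1.79934254e+02, -6.53763445e-04,  1.67291223e+02]), 'wrist_force': array([ 0.38131312, -0.67508973,  1.02213141]), 'torque': array([ 0.0145949 , -0.0129176 , -0.01168935]), 'grasp_force': 0.0, 'opening': 0.08526192735255199}
```

View pics/top0.png

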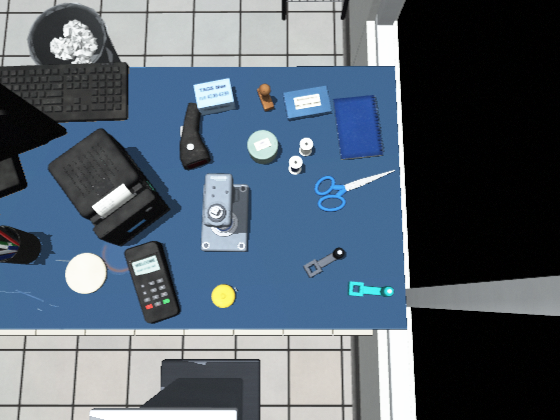

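View pics/scene0.png

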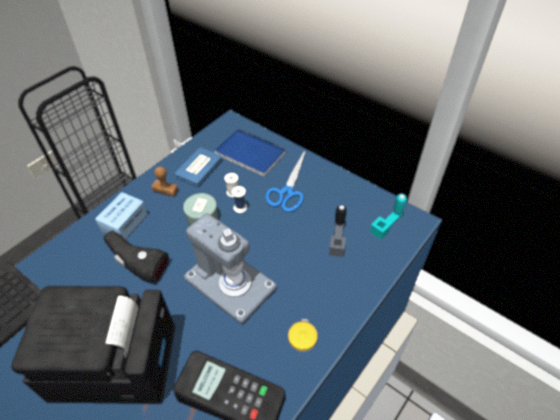

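Top view: press spindle at about (216,212), dark crank boss at (312,268) with its grip at (339,253); turquoise look-alike at (370,290). Zooming in on these.

```bash
python3 - <<'E'
from h import *
t=cam('top');s=cam('scene')
def crop(c,u,v,w,h,k): return cv2.resize(c['img'][v-h//2:v+h//2,u-w//2:u+w//2],None,fx=k,fy=k,interpolation=cv2.INTER_CUBIC)
a=np.hstack([crop(t,325,262,60,40,6),crop(t,216,212,40,40,6)])
b=np.hstack([crop(s,340,232,60,60,5),crop(s,230,240,60,60,5)])
w=max(a.shape[1],b.shape[1])
pad=lambda x:cv2.copyMakeBorder(x,0,0,0,w-x.shape[1],cv2.BORDER_CONSTANT)
cv2.imwrite('pics/z.png',np.vstack([pad(a),pad(b)]))
print(onz(t,312,268,.028),onz(t,216,212,.182),onz(s,338,243,.028),onz(s,228,235,.182),onz(t,339.5,252.5,.062),onz(s,341,209,.062))
for p in ([.4,0,0],[.4,-.3,0],[.5,-.3,.182]): print(proj(t,p),proj(s,p))
E
```

```text
[ 0.45432744 -0.32569617  0.028     ] [ 0.55287513 -0.13108237  0.182     ] [ 0.45090132 -0.32494673  0.028     ] [ 0.54948153 -0.12403066  0.182     ] [ 0.48542076 -0.3832354   0.062     ] [ 0.4828779  -0.37827065  0.062     ]
[167.26706774 293.09286966] [253.36734816 390.94514573]
[300.11822229 292.99204739] [350.99639724 271.92576401]
[303.43955632 238.98660553] [314.87754476 187.20291286]
```

View pics/z.png

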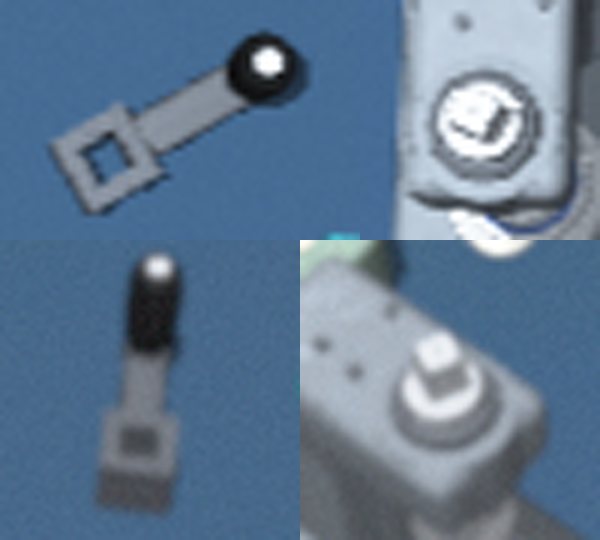

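The crank is clear: boss corners in the top view at about (303,266), (315,259), (322.5,272) and (311,277.5), grip at (339,253). The spindle's square shows, but it needs a contrast stretch to read its angle.

```bash
python3 - <<'E'
from h import *
t=cam('top');s=cam('scene')
def crop(n,u,v,w,k):
    g=np.mean([cam(n)['img'][v-w:v+w,u-w:u+w].astype(float) for _ in range(6)],0).mean(2)
    g=np.clip((g-90)/(255-90),0,1)**2.5*255
    g=cv2.resize(g,None,fx=k,fy=k,interpolation=cv2.INTER_CUBIC); return np.clip(g,0,255).astype(np.uint8)
cv2.imwrite('pics/z2.png',np.hstack([crop('top',217,212,11,18),crop('scene',229,236,11,18)]))
P=[(50,145),(122,103),(165,178),(95,213)]
C=np.array([onz(t,295+a/6,242+b/6,.028)[:2] for a,b in P]);print(C.mean(0),np.linalg.norm(C-np.roll(C,1,0),axis=1))
for i in range(4):
    d=C[(i+1)%4]-C[i];print(np.degrees(np.arctan2(d[1],d[0])))
def tri(a,b):
    (o1,d1),(o2,d2)=ray(t,*a),ray(s,*b)
    k=np.linalg.lstsq(np.c_[d1,-d2],o2-o1,rcond=None)[0]; p,q=o1+k[0]*d1,o2+k[1]*d2; return (p+q)/2,np.linalg.norm(p-q)
print('grip',tri((339,252.7),(200-200+341+-0.0,208)))
print('hole top',tri((295+108/6,242+158/6),(310+139/5,202+(440-240)/5)))
print('spin',tri((216.0,211.5),(227.6,232.3)))
print(onz(t,216,212.3,.164),onz(s,200+141/5,210+148/5,.164))
E
```

```text
[ 0.45298229 -0.32789088] [0.02983039 0.03098193 0.03169291 0.02895872]
-60.01311372021519
-150.79045728975197
116.2138649907461
33.169241177049855
grip (array([ 0.48528296, -0.38240687,  0.05961455]), np.float64(0.00014660958397384356))
hole top (array([ 0.45354228, -0.32812951,  0.02587029]), np.float64(0.00039756498022849667))
spin (array([ 0.55529578, -0.13006043,  0.17816908]), np.float64(0.001704833489491457))
[ 0.55554639 -0.12862393  0.164     ] [ 0.55323286 -0.12614229  0.164     ]
```

View pics/z2.png

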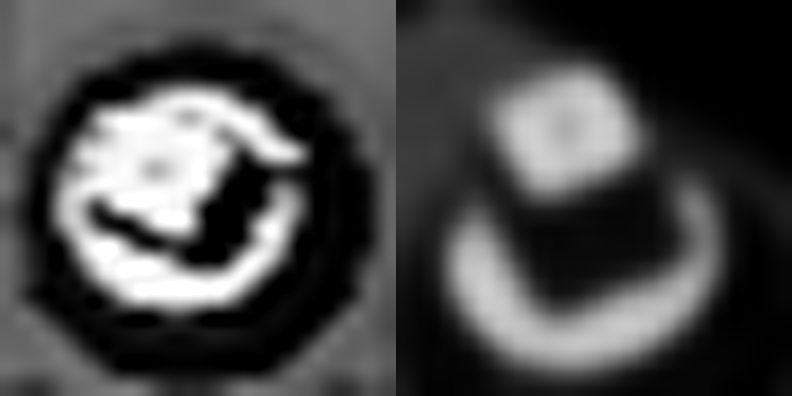

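Both views show the square clearly, with a centre dimple at about (214.1,209.9) in top and (227.0,231.6) in scene.

```bash
python3 - <<'E'
from h import *
t=cam('top');s=cam('scene')
ct=lambda x,y:((x+.5)/18-.5+206,(y+.5)/18-.5+201)
cs=lambda x,y:((x-396+.5)/18-.5+218,(y+.5)/18-.5+225)
C=np.array([onz(s,*cs(*p),.180)[:2] for p in [(490,110),(595,62),(648,150),(540,198)]])
print('scene sq',C.mean(0),onz(s,*cs(567,127),.182))
for i in range(4):
    d=C[(i+1)%4]-C[i];print(np.degrees(np.arctan2(d[1],d[0]))%90,np.linalg.norm(d))
print('top dimple',onz(t,*ct(155,168),.182))
for a,b in [((190,240),(95,205)),((190,240),(238,155)),((195,258),(265,185))]:
    d=(onz(t,*ct(*a),.18)-onz(t,*ct(*b),.18))[:2];print(np.degrees(np.arctan2(d[1],d[0]))%90,np.linalg.norm(d))
print('shoulder base edge scene', *[onz(s,*cs(*p),.164)[:2] for p in [(490,225),(545,322),(690,255)]])
C=np.array([onz(s,*cs(*p),.164)[:2] for p in [(490,225),(545,322),(690,255)]])
for i in range(2):
    d=C[i+1]-C[i];print(np.degrees(np.arctan2(d[1],d[0]))%90,np.linalg.norm(d))
print('shoulder circ top',onz(t,*ct(180,195),.164))
E
```

```text
scene sq [ 0.55647739 -0.12912849] [ 0.55558705 -0.12827177  0.182     ]
69.47133318393053 0.010883473925946451
67.14240226245906 0.011779055793005035
68.452360536784 0.011024475006895193
66.41512357258058 0.011589756682549152
top dimple [ 0.55709861 -0.1273771   0.182     ]
69.5660381361536 0.011039728828764294
61.848715788693 0.010568238595728344
47.23373896087335 0.010882791256024336
shoulder base edge scene [ 0.56416858 -0.12441821] [ 0.55239534 -0.11932405] [ 0.54701525 -0.13346174]
66.60237003984889 0.012828078916283746
69.16572815192634 0.015126782091571733
shoulder circ top [ 0.55743445 -0.1276484   0.164     ]
```

Spindle at about (0.5565,-0.128) with its square at 67.5° mod 90. Crank hub at (0.4535,-0.328), arm yaw -60°. Both views agree, so I start moving.

Request:
{"fn": "play_rows", "kwargs": {"steps": [[[-0.0206, -0.0309, -0.004, 0], [-0.0206, -0.0309, -0.004, 0], [-0.0206, -0.0309, -0.004, 0], [-0.0206, -0.0309, -0.004, 0], [-0.0206, -0.0309, -0.004, 0]]]}}

```text
time: 1.42
ee_pos: [0.1876, 0.3615, 0.2514]
tcp_rot: [180.0, 0.0, 167.3]
wrist_force: [0.8, -1.1, 0.6]
opening: 0.0853
grasp_force: 0.0
```

```bash
python3 - <<'E'
from h import *
o=bot.get_obs();print(o['q'],o['ee_pos'],o['tcp_rot'],o['time'])
E
```

```text
[ 6.25806005e+01 -1.38359115e+01 -5.29208381e+00  9.85325165e+01
 -6.66149829e-03  7.52498783e+01] [0.18759146 0.36152895 0.251386  ] [1.79990758e+02 9.32183692e-03 1.67330721e+02] 1.4167
```

Request:
{"fn": "play_rows", "kwargs": {"steps": [[[-0.0206, -0.0307, 0, 0], [-0.0206, -0.0307, 0, 0], [-0.0206, -0.0307, 0, 0], [-0.0206, -0.0307, 0, 0], [-0.0206, -0.0307, 0, 0]]]}}

```text
time: 1.83
ee_pos: [0.2542, 0.1892, 0.2515]
tcp_rot: [180.0, 0.0, 167.3]
wrist_force: [0.9, -0.0, 0.6]
opening: 0.0853
grasp_force: 0.0
```

Request:
{"fn": "play_rows", "kwargs": {"steps": [[[-0.0206, -0.0307, 0, 0], [-0.0206, -0.0307, 0, 0], [-0.0206, -0.0307, 0, 0], [-0.0206, -0.0307, 0, 0], [-0.0206, -0.0307, 0, 0]]]}}

```text
time: 2.25
ee_pos: [0.321, 0.0164, 0.2516]
tcp_rot: [180.0, 0.1, 167.3]
wrist_force: [1.2, 0.9, 0.3]
opening: 0.0855
grasp_force: 0.0
```

Request:
{"fn": "play_rows", "kwargs": {"steps": [[[-0.0206, -0.0307, 0, 0], [-0.0206, -0.0307, 0, 0], [-0.0206, -0.0307, 0, 0], [-0.0206, -0.0307, 0, 0], [-0.0206, -0.0307, 0, 0]]]}}

```text
time: 2.67
ee_pos: [0.3877, -0.1562, 0.2515]
tcp_rot: [-180.0, 0.0, 167.2]
wrist_force: [1.1, -0.6, 0.6]
opening: 0.0854
grasp_force: 0.0
```

Request:
{"fn": "play_rows", "kwargs": {"steps": [[[-0.0206, -0.0307, 0, 0], [-0.0206, -0.0307, 0, 0], [-0.0206, -0.0307, 0, 0], [-0.0206, -0.0307, 0, 0], [-0.0206, -0.0307, 0, 0]]]}}

```text
time: 3.08
ee_pos: [0.4546, -0.3284, 0.2512]
tcp_rot: [-180.0, 0.0, 167.3]
wrist_force: [0.7, -0.5, -0.1]
opening: 0.0856
grasp_force: 0.0
```

Request:
{"fn": "play_rows", "kwargs": {"steps": [[[0, 0, 0.01, 0.0826], [0, 0, 0.01, 0.0826], [0, 0, 0.01, 0.0826], [0, 0, 0.01, 0.0826], [0, 0, 0.01, 0.0826]]], "gripper": 0.06}}

```text
time: 3.5
ee_pos: [0.4543, -0.3266, 0.2006]
tcp_rot: [180.0, -0.0, 143.4]
wrist_force: [0.1, 0.6, 0.1]
opening: 0.0602
grasp_force: 0.0
```

Request:
{"fn": "play_rows", "kwargs": {"steps": [[[0, 0, 0.01, 0.0826], [0, 0, 0.01, 0.0826], [0, 0, 0.01, 0.0826], [0, 0, 0.01, 0.0826], [0, 0, 0.01, 0.0826]]]}}

```text
time: 3.92
ee_pos: [0.4543, -0.3264, 0.1508]
tcp_rot: [180.0, 0.0, 119.7]
wrist_force: [-0.3, -0.7, -0.3]
opening: 0.0599
grasp_force: 0.0
```

```bash
python3 - <<'E'
from h import *
o=bot.get_obs();print(o['q'],o['ee_pos'],o['tcp_rot'],o['time'])
psi=np.radians(o['tcp_rot'][2]);d=np.array([.4535,-.328])-o['ee_pos'][:2]
print(d[0]*np.cos(psi)+d[1]*np.sin(psi),d[0]*np.sin(psi)-d[1]*np.cos(psi))
E
```

```text
[-3.56988305e+01  5.37328846e+00  1.59599100e+00  8.62212236e+01
  4.70259041e-04  2.45708318e+01] [ 0.45428934 -0.32642306  0.15079776] [1.79998957e+02 1.14945522e-03 1.19730338e+02] 3.9167
-0.0009779170584175345 -0.0014674670301701588
```

Request:
{"fn": "play_rows", "kwargs": {"steps": [[[-0.0005, -0.0007, 0.035, 0], [-0.0005, -0.0008, 0.035, 0], [0, 0, 0.035, 0], [0, 0, 0.03, 0], [0, 0, 0.012, 0]]]}}

```text
time: 4.33
ee_pos: [0.4515, -0.3266, -0.0002]
tcp_rot: [-179.9, -0.3, 120.0]
wrist_force: [-0.6, -0.0, -0.8]
opening: 0.0597
grasp_force: 0.0
```

Request:
{"fn": "play_rows", "kwargs": {"steps": [[[0, 0, 0, 0], [0, 0, 0, 0], [0, 0, 0, 0], [0, 0, 0, 0], [0, 0, 0, 0]]], "gripper": 0.02, "squeeze": 60}}

```text
time: 4.75
ee_pos: [0.4546, -0.3288, 0.0064]
tcp_rot: [179.9, 0.2, 120.0]
wrist_force: [-1.1, 0.7, 6.1]
opening: 0.0294
grasp_force: 60.6
```

Request:
{"fn": "play_rows", "kwargs": {"steps": [[[0, 0, 0, 0], [0, 0, 0, 0], [0, 0, 0, 0], [0, 0, 0, 0], [0, 0, 0, 0]]]}}

```text
time: 5.17
ee_pos: [0.4546, -0.3288, 0.0064]
tcp_rot: [179.9, 0.2, 120.0]
wrist_force: [-0.3, 1.0, 7.2]
opening: 0.029
grasp_force: 60.8
```

Request:
{"fn": "play_rows", "kwargs": {"steps": [[[0, 0, -0.02, 0], [0, 0, -0.04, 0], [0, 0, -0.04, 0], [0, 0, -0.04, 0], [0, 0, -0.04, 0]]]}}

```text
time: 5.58
ee_pos: [0.4532, -0.3278, 0.1866]
tcp_rot: [180.0, 0.0, 120.0]
wrist_force: [0.9, 0.1, -3.3]
opening: 0.0289
grasp_force: 60.2
```

```bash
python3 - <<'E'
from h import *
o=bot.get_obs();print(o['q'],o['ee_pos'],o['tcp_rot'],o['time'],o['torque'])
t=cam('top');s=cam('scene')
def crop(c,p,w=40,k=7):
    u,v=proj(c,p).astype(int); print(u-w,v-w)
    return cv2.resize(c['img'][v-w:v+w,u-w:u+w],None,fx=4,fy=4,interpolation=cv2.INTER_CUBIC)
cv2.imwrite('pics/g.png',np.hstack([crop(t,o['ee_pos']),crop(s,o['ee_pos'])]))
E
```

```text
[-3.58815594e+01  5.52392755e+00  5.70562399e+00  9.01589396e+01
 -1.04422601e-03  2.41548761e+01] [ 0.45315298 -0.32781224  0.18659416] [1.79991641e+02 2.11916067e-02 1.19963563e+02] 5.5833 [-0.01099218 -0.02207025  0.05848858]
278 223
305 148
```

View pics/g.png

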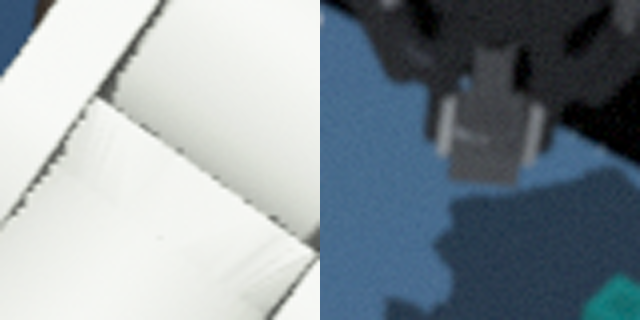

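Request:
{"fn": "play_rows", "kwargs": {"steps": [[[0, 0, -0.006, -0.12], [0, 0, -0.006, -0.12], [0, 0, -0.006, -0.12], [0, 0, -0.006, -0.12], [0, 0, -0.006, -0.12]]]}}

```text
time: 6.1
ee_pos: [0.4534, -0.328, 0.2141]
tcp_rot: [180.0, -0.0, 154.7]
wrist_force: [0.1, -0.7, -3.2]
opening: 0.029
grasp_force: 60.1
```

Request:
{"fn": "play_rows", "kwargs": {"steps": [[[0, 0, 0, -0.0545], [-0.014, 0.033, 0, 0], [-0.014, 0.033, 0, 0], [-0.014, 0.033, 0, 0], [-0.01, 0.023, 0, 0]]]}}

```text
time: 6.52
ee_pos: [0.5497, -0.2333, 0.2136]
tcp_rot: [180.0, -0.0, 157.5]
wrist_force: [-0.5, -0.0, -2.9]
opening: 0.029
grasp_force: 60.5
```

Request:
{"fn": "play_rows", "kwargs": {"steps": [[[-0.005, 0.0098, 0, 0], [0, 0, 0, 0], [0, 0, 0, 0], [0, 0, 0, 0], [0, 0, 0, 0]]]}}

```text
time: 6.93
ee_pos: [0.556, -0.2291, 0.2143]
tcp_rot: [-180.0, -0.0, 157.4]
wrist_force: [-0.6, -0.5, -3.6]
opening: 0.0286
grasp_force: 60.5
```

```bash
python3 - <<'E'
from h import *
o=bot.get_obs();print(o['q'],o['ee_pos'],o['tcp_rot'],o['time'],o['wrist_force'])
s=cam('scene')
p=np.array([.5563,-.1279,.19]);u,v=proj(s,p).astype(int);w=24
print(u-w,v-w)
cv2.imwrite('pics/h.png',cv2.resize(np.mean([cam('scene')['img'][v-w:v+w,u-w:u+w].astype(float) for _ in range(4)],0).clip(0,255).astype(np.uint8),None,fx=12,fy=12,interpolation=cv2.INTER_CUBIC))
E
```

```text
[-2.23862699e+01  1.18608485e+01  1.58956607e+01  9.40387630e+01
 -1.23839896e-02  2.20571234e-01] [ 0.55595164 -0.22905751  0.21434536] [-1.79987601e+02 -3.90304106e-03  1.57393159e+02] 6.9333 [-0.55662174 -0.46429778 -3.58069933]
202 204
```

View pics/h.png

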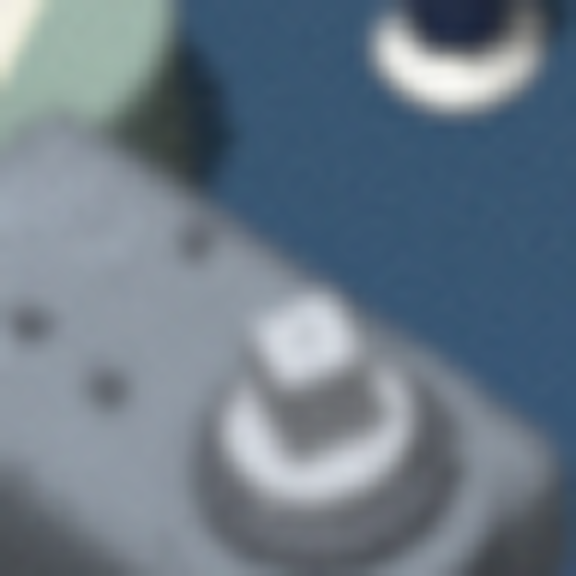

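I worked out the y distance wrong: 0.101 m is still to go. The spindle stays where I measured it.

Request:
{"fn": "play_rows", "kwargs": {"steps": [[[0.0077, 0.0187, 0, 0], [0.0077, 0.0187, 0, 0], [0.0077, 0.0187, 0, 0], [0.0077, 0.0187, 0, 0], [0.0077, 0.0188, 0, 0]]]}}

```text
time: 7.6
ee_pos: [0.5568, -0.1263, 0.2144]
tcp_rot: [180.0, 0.0, 157.4]
wrist_force: [-0.8, 0.4, -3.8]
opening: 0.0289
grasp_force: 60.5
```

Request:
{"fn": "play_rows", "kwargs": {"steps": [[[0, 0, 0.004, 0], [0, 0, 0, 0], [0, 0, 0, 0], [0, 0, 0, 0], [0, 0, 0, 0]]]}}

```text
time: 8.02
ee_pos: [0.5569, -0.1277, 0.2103]
tcp_rot: [-180.0, 0.0, 157.4]
wrist_force: [-0.0, -0.5, -3.2]
opening: 0.029
grasp_force: 60.5
```

```bash
python3 - <<'E'
from h import *
o=bot.get_obs();print(o['q'],o['ee_pos'],o['tcp_rot'],o['time'],o['wrist_force'])
s=cam('scene')
p=np.array([.5563,-.1279,.19]);u,v=proj(s,p).astype(int);w=24
print(u-w,v-w)
cv2.imwrite('pics/h2.png',cv2.resize(np.mean([cam('scene')['img'][v-w:v+w,u-w:u+w].astype(float) for _ in range(4)],0).clip(0,255).astype(np.uint8),None,fx=12,fy=12,interpolation=cv2.INTER_CUBIC))
E
```

```text
[-1.29137520e+01  7.54907427e+00  1.05458980e+01  9.29947849e+01
 -6.44082804e-03  9.67767321e+00] [ 0.55694975 -0.12773209  0.21033267] [-1.79993994e+02  3.09252665e-03  1.57408575e+02] 8.0167 [-0.01787137 -0.50354584 -3.19366158]
202 204
```

View pics/h2.png

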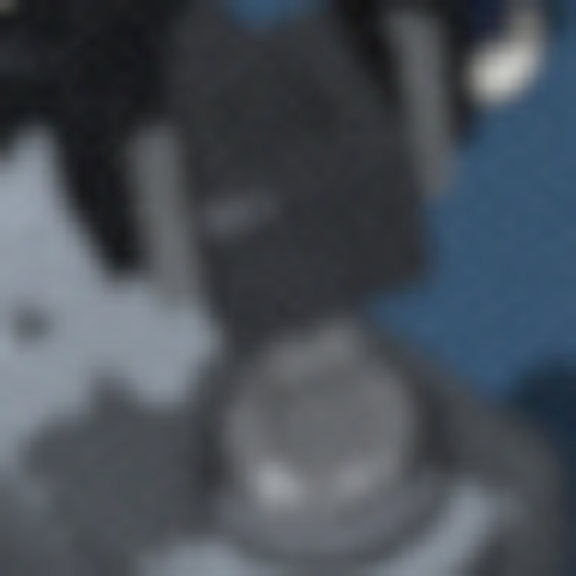

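```bash
python3 - <<'E'
from h import *
s=cam('scene')
f=lambda x,y:((x+.5)/12-.5+202,(y+.5)/12-.5+204)
a,b=[onz(s,*f(*p),.204)[:2] for p in [(238,342),(428,275)]]
d=b-a;print(a,b,np.linalg.norm(d),np.degrees(np.arctan2(d[1],d[0])))
m=(a+b)/2; t=np.radians(-22.5); print(m+.015*np.array([np.cos(t),np.sin(t)]))
g=[onz(s,*f(*p),.182)[:2] for p in [(307,337)]];print(g)
E
```

```text
[ 0.54885857 -0.11075981] [ 0.53656434 -0.13489989] 0.02709043109186852 -116.98916548223782
[ 0.55656965 -0.1285701 ]
[array([ 0.55540072, -0.1283075 ])]
```

The hub sits within about 1 mm of the spindle axis. Going down gently and watching the force.

Request:
{"fn": "play_rows", "kwargs": {"steps": [[[0.0003, 0, 0.005, 0], [0, 0, 0.005, 0], [0, 0, 0.005, 0], [0, 0, 0.003, 0], [0, 0, 0, 0]]]}}

```text
time: 8.73
ee_pos: [0.5563, -0.1267, 0.1911]
tcp_rot: [-180.0, -0.1, 157.5]
wrist_force: [-0.6, 0.6, -3.4]
opening: 0.0285
grasp_force: 60.5
```

Request:
{"fn": "play_rows", "kwargs": {"steps": [[[0, 0, 0.002, 0], [0, 0, 0.002, 0], [0, 0, 0.002, 0], [0, 0, 0.002, 0], [0, 0, 0.001, 0]]]}}

```text
time: 9.15
ee_pos: [0.5573, -0.1273, 0.1847]
tcp_rot: [-180.0, 0.2, 157.5]
wrist_force: [-0.8, -1.9, 11.1]
opening: 0.0292
grasp_force: 62.2
```

Request:
{"fn": "play_rows", "kwargs": {"steps": [[[0, -0.0008, 0, 0], [0, 0, 0.001, 0.06], [0, 0, 0, -0.06], [0, 0, 0.001, -0.06], [0, 0, 0, 0.06]]]}}

```text
time: 9.57
ee_pos: [0.5574, -0.128, 0.1819]
tcp_rot: [180.0, 0.2, 157.7]
wrist_force: [3.4, -1.5, -1.7]
opening: 0.0289
grasp_force: 60.8
```

Request:
{"fn": "play_rows", "kwargs": {"steps": [[[0, 0, 0.002, 0], [0, 0, 0.002, 0], [0, 0, 0.001, 0], [0, 0, 0, 0], [0, 0, 0, 0]]]}}

```text
time: 9.98
ee_pos: [0.5573, -0.128, 0.1766]
tcp_rot: [-180.0, 0.1, 157.5]
wrist_force: [5.4, -3.0, -1.3]
opening: 0.029
grasp_force: 60.9
```

Request:
{"fn": "play_rows", "kwargs": {"steps": [[[-0.0012, 0, 0.002, 0], [0, 0, 0.002, 0], [0, 0, 0.002, 0], [0, 0, 0.002, 0], [0, 0, 0, 0]]]}}

```text
time: 10.4
ee_pos: [0.5575, -0.1281, 0.1702]
tcp_rot: [180.0, 0.1, 157.5]
wrist_force: [-3.2, -0.7, 11.9]
opening: 0.0289
grasp_force: 62.5
```

Request:
{"fn": "play_rows", "kwargs": {"steps": [[[0, 0, 0.001, 0], [0, 0, 0.001, 0], [0, 0, 0.001, 0.03], [0, 0, 0, -0.03], [0, 0, 0, 0]]]}}

```text
time: 10.82
ee_pos: [0.5577, -0.1282, 0.1701]
tcp_rot: [180.0, 0.3, 157.6]
wrist_force: [-9.1, 1.1, 29.1]
opening: 0.0286
grasp_force: 64.7
```

The crank is seated: TCP at 0.1702 m against 0.1704 m expected, and solid. Relaxing the push, releasing and lifting off.

Request:
{"fn": "play_rows", "kwargs": {"steps": [[[0.0008, 0, -0.0055, 0], [0, 0, 0, 0], [0, 0, 0, 0], [0, 0, 0, 0], [0, 0, 0, 0]]]}}

```text
time: 11.23
ee_pos: [0.5574, -0.1281, 0.1711]
tcp_rot: [-180.0, 0.1, 157.5]
wrist_force: [4.5, -1.6, 0.2]
opening: 0.029
grasp_force: 61.0
```

Request:
{"fn": "play_rows", "kwargs": {"steps": [[[0, 0, 0, 0], [0, 0, 0, 0], [0, 0, 0, 0], [0, 0, 0, 0], [0, 0, 0, 0]]], "gripper": 0.05}}

```text
time: 11.65
ee_pos: [0.5566, -0.1276, 0.1707]
tcp_rot: [180.0, -0.0, 157.5]
wrist_force: [-0.3, 0.1, -0.1]
opening: 0.0502
grasp_force: 0.0
```

Request:
{"fn": "play_rows", "kwargs": {"steps": [[[0, 0, -0.01, 0], [0, 0, -0.02, 0], [0, 0, -0.025, 0], [0, 0, -0.025, 0], [0, 0, -0.01, 0]]]}}

```text
time: 12.07
ee_pos: [0.5571, -0.1278, 0.2651]
tcp_rot: [180.0, 0.2, 157.5]
wrist_force: [0.7, -0.2, 1.3]
opening: 0.0496
grasp_force: 0.0
```

Request:
{"fn": "play_rows", "kwargs": {"steps": [[[0, 0, 0, -0.098], [0, 0, 0, -0.098], [0, 0, 0, -0.098], [0, 0, 0, -0.098], [0, 0, 0, 0]]]}}

```text
time: 12.48
ee_pos: [0.5568, -0.1277, 0.2616]
tcp_rot: [-180.0, 0.0, -179.8]
wrist_force: [-0.1, -0.4, 0.3]
opening: 0.0499
grasp_force: 0.0
```

```bash
python3 - <<'E'
from h import *
o=bot.get_obs();print(o['q'],o['ee_pos'],o['tcp_rot'],o['time'],o['wrist_force'])
s=cam('scene')
p=np.array([.58,-.135,.19]);u,v=proj(s,p).astype(int);w=30
print(u-w,v-w)
cv2.imwrite('pics/k.png',cv2.resize(s['img'][v-w:v+w,u-w:u+w],None,fx=9,fy=9,interpolation=cv2.INTER_CUBIC))
for th in (-22.5,):
  for z in (.164,.192,.226): print(proj(s,[.557+.065*np.cos(np.radians(th)),-.128+.065*np.sin(np.radians(th)),z]),proj(s,[.557,-.128,z]))
E
```

```text
[-1.29192787e+01  8.75566146e+00  1.76284903e+01  9.88394204e+01
  2.46505329e-03 -1.30989542e+01] [ 0.55676468 -0.12770073  0.2615931 ] [-1.79994829e+02  3.30977738e-02 -1.79820322e+02] 12.4833 [-0.08906845 -0.38290769  0.25143698]
188 189
[211.90984091 212.12614236] [227.30509899 237.79656724]
[209.98226236 201.6670348 ] [225.71148356 227.53997522]
[207.49961354 188.19609688] [223.6530235  214.29161894]
```

View pics/k.png

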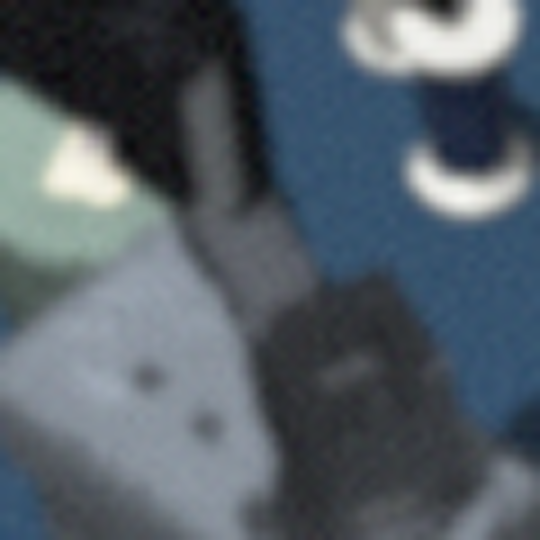

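The crank stands on the spindle with its arm toward -22.5°. Next I take the grip.

Request:
{"fn": "play_rows", "kwargs": {"steps": [[[-0.0302, -0.0126, 0, 0], [-0.0302, -0.0126, 0, 0], [0, 0, 0, 0], [0, 0, 0.02, 0], [0, 0, 0.03, 0]]]}}

```text
time: 12.95
ee_pos: [0.6186, -0.1535, 0.2125]
tcp_rot: [-179.9, 0.2, 179.7]
wrist_force: [0.6, 0.2, -0.6]
opening: 0.0505
grasp_force: 0.0
```

Request:
{"fn": "play_rows", "kwargs": {"steps": [[[0, 0, 0.0205, 0], [0, 0, 0, 0], [0, 0, 0, 0], [0, 0, 0, 0], [0, 0, 0, 0]]]}}

```text
time: 13.37
ee_pos: [0.6177, -0.1531, 0.1926]
tcp_rot: [-180.0, 0.2, 179.9]
wrist_force: [-1.2, 0.7, 0.9]
opening: 0.05
grasp_force: 0.0
```

Request:
{"fn": "play_rows", "kwargs": {"steps": [[[0, 0, 0, 0], [0, 0, 0, 0], [0, 0, 0, 0], [0, 0, 0, 0], [0, 0, 0, 0]]], "gripper": 0.015, "squeeze": 50}}

```text
time: 13.78
ee_pos: [0.6176, -0.1532, 0.1911]
tcp_rot: [-180.0, 0.1, 179.9]
wrist_force: [2.5, -1.1, 4.0]
opening: 0.0216
grasp_force: 49.0
```

```bash
python3 - <<'E'
from h import *
o=bot.get_obs();print(o['ee_pos'],o['tcp_rot'],o['time'],o['wrist_force'])
for st in (24,12):
  th=-22.5
  for k in range(360//st):
    a,b=np.radians(th),np.radians(th-st); d=.065*np.array([np.cos(b)-np.cos(a),np.sin(b)-np.sin(a)])
    print(k,round(th-st,1),'tx %.4f ty %.4f'%(-d[0],d[1]), .5572+.065*np.cos(b).round(4),(-.128+.065*np.sin(b)).round(4)); th-=st
E
```

```text
[ 0.61759751 -0.15317059  0.19111051] [-1.79972793e+02  9.88492757e-02  1.79917695e+02] 13.7833 [ 2.49139847 -1.1302629   3.97795515]
0 -46.5 tx 0.0153 ty -0.0223 0.601946 -0.1751
1 -70.5 tx 0.0230 ty -0.0141 0.578897 -0.1893
2 -94.5 tx 0.0268 ty -0.0035 0.5520975 -0.1928
3 -118.5 tx 0.0259 ty 0.0077 0.526182 -0.1851
4 -142.5 tx 0.0206 ty 0.0176 0.505629 -0.1676
5 -166.5 tx 0.0116 ty 0.0244 0.49399400000000004 -0.1432
6 -190.5 tx 0.0007 ty 0.0270 0.49328550000000004 -0.1162
7 -214.5 tx -0.0103 ty 0.0250 0.5036335000000001 -0.0912
8 -238.5 tx -0.0196 ty 0.0186 0.5232375 -0.0726
9 -262.5 tx -0.0255 ty 0.0090 0.5487175000000001 -0.0636
10 -286.5 tx -0.0269 ty -0.0021 0.5756600000000001 -0.0657
11 -310.5 tx -0.0238 ty -0.0129 0.599411 -0.0786
12 -334.5 tx -0.0165 ty -0.0214 0.615869 -0.1
13 -358.5 tx -0.0063 ty -0.0263 0.6221805 -0.1263
14 -382.5 tx 0.0049 ty -0.0266 0.6172535 -0.1529
0 -34.5 tx 0.0065 ty -0.0119 0.6107665 -0.1648
1 -46.5 tx 0.0088 ty -0.0103 0.601946 -0.1751
2 -58.5 tx 0.0108 ty -0.0083 0.5911625 -0.1834
3 -70.5 tx 0.0123 ty -0.0059 0.578897 -0.1893
4 -82.5 tx 0.0132 ty
[... 636 characters left out ...]
 0.5124540000000001 -0.0809
17 -238.5 tx -0.0108 ty 0.0083 0.5232375 -0.0726
18 -250.5 tx -0.0123 ty 0.0059 0.5355030000000001 -0.0667
19 -262.5 tx -0.0132 ty 0.0032 0.5487175000000001 -0.0636
20 -274.5 tx -0.0136 ty 0.0004 0.5623025 -0.0632
21 -286.5 tx -0.0134 ty -0.0025 0.5756600000000001 -0.0657
22 -298.5 tx -0.0126 ty -0.0052 0.588218 -0.0709
23 -310.5 tx -0.0112 ty -0.0077 0.599411 -0.0786
24 -322.5 tx -0.0094 ty -0.0099 0.6087710000000001 -0.0884
25 -334.5 tx -0.0071 ty -0.0116 0.615869 -0.1
26 -346.5 tx -0.0045 ty -0.0128 0.620406 -0.1128
27 -358.5 tx -0.0018 ty -0.0135 0.6221805 -0.1263
28 -370.5 tx 0.0011 ty -0.0135 0.6211145 -0.1398
29 -382.5 tx 0.0039 ty -0.0130 0.6172535 -0.1529
```

Request:
{"fn": "play_rows", "kwargs": {"steps": [[[0.0065, -0.0119, 0, 0], [0.0088, -0.0103, 0, 0], [0.0108, -0.0083, 0, 0], [0.0123, -0.0059, 0, 0], [0.0132, -0.0032, 0, 0]]]}}

```text
time: 14.2
ee_pos: [0.5665, -0.1936, 0.1928]
tcp_rot: [-179.9, 0.3, 179.9]
wrist_force: [3.9, -0.9, 17.6]
opening: 0.0212
grasp_force: 52.9
```

Request:
{"fn": "play_rows", "kwargs": {"steps": [[[0.0136, -0.0004, 0, 0], [0.0134, 0.0025, 0, 0], [0.0126, 0.0052, 0, 0], [0.0112, 0.0077, 0, 0], [0.0094, 0.0099, 0, 0]]]}}

```text
time: 14.62
ee_pos: [0.5043, -0.1702, 0.1934]
tcp_rot: [-179.6, 0.2, 179.8]
wrist_force: [-10.1, -11.1, 18.8]
opening: 0.0217
grasp_force: 52.5
```

Request:
{"fn": "play_rows", "kwargs": {"steps": [[[0.0083, 0.0107, -0.001, 0], [0.0051, 0.0124, -0.001, 0], [0.0018, 0.0135, 0, 0], [-0.0011, 0.0135, 0, 0], [-0.0039, 0.013, 0, 0]]]}}

```text
time: 15.03
ee_pos: [0.4934, -0.1041, 0.194]
tcp_rot: [-180.0, -0.0, 179.9]
wrist_force: [-9.0, 1.0, 12.5]
opening: 0.0216
grasp_force: 51.2
```

Request:
{"fn": "play_rows", "kwargs": {"steps": [[[-0.0065, 0.0119, 0, 0], [-0.0088, 0.0103, 0, 0], [-0.0108, 0.0083, 0, 0], [-0.0123, 0.0059, 0, 0], [-0.0132, 0.0032, 0, 0]]]}}

```text
time: 15.45
ee_pos: [0.5471, -0.0635, 0.1943]
tcp_rot: [179.9, 0.1, -180.0]
wrist_force: [-2.1, 1.1, 12.1]
opening: 0.0215
grasp_force: 51.1
```

Request:
{"fn": "play_rows", "kwargs": {"steps": [[[-0.0136, 0.0004, 0, 0], [-0.0134, -0.0025, 0, 0], [-0.0126, -0.0052, 0, 0], [-0.0112, -0.0077, 0, 0], [-0.0094, -0.0099, 0, 0]]]}}

```text
time: 15.87
ee_pos: [0.6075, -0.0898, 0.1935]
tcp_rot: [-180.0, 0.1, 180.0]
wrist_force: [-4.4, -1.2, 8.5]
opening: 0.0215
grasp_force: 50.7
```

Request:
{"fn": "play_rows", "kwargs": {"steps": [[[-0.0066, -0.0116, 0, 0], [-0.0045, -0.0128, 0, 0], [-0.0018, -0.0135, 0, 0], [0.0011, -0.0135, 0, 0], [0.0039, -0.013, 0, 0]]]}}

```text
time: 16.28
ee_pos: [0.615, -0.1545, 0.1929]
tcp_rot: [179.9, 0.0, 180.0]
wrist_force: [-3.6, 4.2, 7.0]
opening: 0.0214
grasp_force: 50.8
```

Request:
{"fn": "play_rows", "kwargs": {"steps": [[[0.0065, -0.0119, 0, 0], [0.0088, -0.0103, 0, 0], [0.0108, -0.0083, 0, 0], [0.0123, -0.0059, 0, 0], [0.0132, -0.0032, 0, 0]]]}}

```text
time: 16.7
ee_pos: [0.5632, -0.1935, 0.1935]
tcp_rot: [179.9, 0.1, 179.9]
wrist_force: [1.6, 7.9, 9.5]
opening: 0.0215
grasp_force: 51.6
```

Request:
{"fn": "play_rows", "kwargs": {"steps": [[[0.0136, -0.0004, 0, 0], [0.0134, 0.0025, 0, 0], [0.0126, 0.0052, 0, 0], [0.0112, 0.0077, 0, 0], [0.0094, 0.0099, 0, 0]]]}}

```text
time: 17.12
ee_pos: [0.5029, -0.1693, 0.1939]
tcp_rot: [-179.9, 0.2, 179.9]
wrist_force: [2.1, -0.2, 8.2]
opening: 0.0213
grasp_force: 51.0
```

Request:
{"fn": "play_rows", "kwargs": {"steps": [[[0.0071, 0.0116, 0, 0], [0.0045, 0.0128, 0, 0], [0.0018, 0.0135, 0, 0], [-0.0011, 0.0135, 0, 0], [-0.0039, 0.013, 0, 0]]]}}

```text
time: 17.53
ee_pos: [0.4934, -0.1041, 0.194]
tcp_rot: [-180.0, 0.0, 179.9]
wrist_force: [-6.3, 0.1, 10.6]
opening: 0.0213
grasp_force: 51.3
```

Request:
{"fn": "play_rows", "kwargs": {"steps": [[[-0.0065, 0.0119, 0, 0], [-0.0088, 0.0103, 0, 0], [-0.0108, 0.0083, 0, 0], [-0.0123, 0.0059, 0, 0], [-0.0132, 0.0032, 0, 0]]]}}

```text
time: 17.95
ee_pos: [0.5465, -0.0634, 0.194]
tcp_rot: [179.9, 0.1, -180.0]
wrist_force: [-3.2, 1.2, 10.0]
opening: 0.0216
grasp_force: 51.4
```

Request:
{"fn": "play_rows", "kwargs": {"steps": [[[-0.0136, 0.0004, 0, 0], [-0.0134, -0.0025, 0, 0], [-0.0126, -0.0052, 0, 0], [-0.0112, -0.0077, 0, 0], [-0.0094, -0.0099, 0, 0]]]}}

```text
time: 18.37
ee_pos: [0.6074, -0.0894, 0.1934]
tcp_rot: [180.0, 0.1, 180.0]
wrist_force: [-1.9, 1.4, 6.0]
opening: 0.0217
grasp_force: 50.9
```

```bash
python3 - <<'E'
from h import *
o=bot.get_obs();print(o['ee_pos'],o['tcp_rot'],o['time'],o['wrist_force'],o['q'])
E
```

```text
[ 0.60740949 -0.08938831  0.19338545] [1.79968593e+02 9.17119607e-02 1.79998841e+02] 18.3667 [-1.92500433  1.39447198  5.97068923] [-8.39237447e+00  1.32143173e+01  1.51616460e+01  9.18611819e+01
  4.44548308e-02 -8.39120755e+00]
```

Request:
{"fn": "play_rows", "kwargs": {"steps": [[[-0.0071, -0.0116, 0, 0], [-0.0045, -0.0128, 0, 0], [-0.0018, -0.0135, 0, 0], [0.0011, -0.0135, 0, 0], [0.0039, -0.013, 0, 0]]]}}

```text
time: 18.78
ee_pos: [0.615, -0.1545, 0.1929]
tcp_rot: [179.9, 0.0, 180.0]
wrist_force: [-3.7, 3.6, 6.8]
opening: 0.0214
grasp_force: 50.8
```

Request:
{"fn": "play_rows", "kwargs": {"steps": [[[0.0065, -0.0119, 0, 0], [0.0088, -0.0103, 0, 0], [0.0108, -0.0083, 0, 0], [0.0123, -0.0059, 0, 0], [0.0132, -0.0032, 0, 0]]]}}

```text
time: 19.2
ee_pos: [0.5632, -0.1935, 0.1935]
tcp_rot: [179.9, 0.1, 179.9]
wrist_force: [2.2, 7.2, 10.0]
opening: 0.0215
grasp_force: 51.6
```

Request:
{"fn": "play_rows", "kwargs": {"steps": [[[0.0136, -0.0004, 0, 0], [0.0134, 0.0025, 0, 0], [0.0126, 0.0052, 0, 0], [0.0112, 0.0077, 0, 0], [0.0094, 0.0099, 0, 0]]]}}

```text
time: 19.62
ee_pos: [0.503, -0.1694, 0.1939]
tcp_rot: [-179.9, 0.2, 179.9]
wrist_force: [2.5, -0.8, 8.2]
opening: 0.0216
grasp_force: 51.0
```

Request:
{"fn": "play_rows", "kwargs": {"steps": [[[0.0071, 0.0116, 0, 0], [0.0045, 0.0128, 0, 0], [0.0018, 0.0135, 0, 0], [-0.0011, 0.0135, 0, 0], [-0.0039, 0.013, 0, 0]]]}}

```text
time: 20.03
ee_pos: [0.4934, -0.1042, 0.194]
tcp_rot: [-179.9, 0.0, 179.9]
wrist_force: [-7.5, -0.1, 11.3]
opening: 0.0214
grasp_force: 51.3
```

2.5 turns done. I check whether the ram can be seen before creeping up on the stop.

```bash
python3 - <<'E'
from h import *
s=cam('scene')['img'];t=cam('top')['img']; s0=cv2.imread('pics/scene0.png');t0=cv2.imread('pics/top0.png')
c=lambda g:cv2.resize(g[230:310,190:270],None,fx=5,fy=5,interpolation=cv2.INTER_CUBIC)
cv2.imwrite('pics/r.png',np.hstack([c(s0),c(s)]))
E
```

```text
(no output)
```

View pics/r.png

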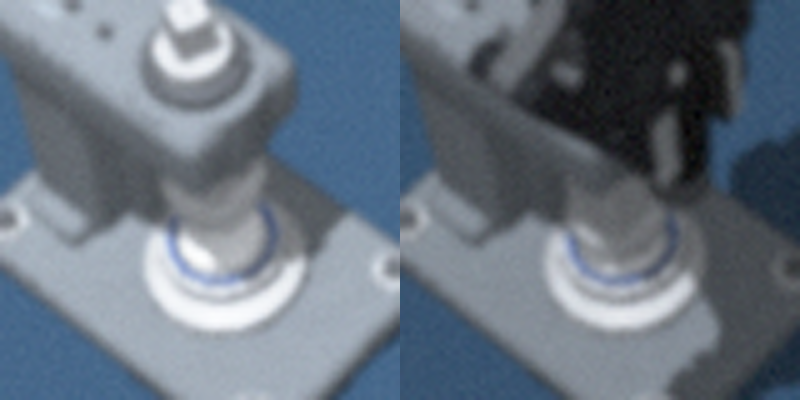

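Left (before) the ram's lower edge is at about y=208 in the crop. Now it is at about 248, so it has come down roughly 20 mm and the crank is still on. I creep from here.

Request:
{"fn": "play_rows", "kwargs": {"steps": [[[-0.0032, 0.006, 0, 0], [-0.0033, 0.0059, 0, 0], [-0.0044, 0.0052, 0, 0], [-0.0044, 0.0051, 0, 0], [-0.0052, 0.0043, 0, 0]]]}}

```text
time: 20.55
ee_pos: [0.5144, -0.0769, 0.1941]
tcp_rot: [179.9, 0.0, 180.0]
wrist_force: [-8.7, 6.2, 14.6]
opening: 0.0213
grasp_force: 51.8
```

```bash
python3 - <<'E'
import numpy as np
for k in range(28):
  th=-232.5-10*k; a,b=np.radians([th,th-10]); d=.065*np.array([np.cos(b)-np.cos(a),np.sin(b)-np.sin(a)])/4
  print(th-10,'%.4f %.4f'%(-d[0],d[1]),'tgt %.4f %.4f'%(.5564+.065*np.cos(b),-.1285+.065*np.sin(b)),'tang-dir %.2f %.2f'%(np.sin(b),-np.cos(b)))
E
```

```text
-242.5 -0.0024 0.0015 tgt 0.5264 -0.0708 tang-dir 0.89 0.46
-252.5 -0.0026 0.0011 tgt 0.5369 -0.0665 tang-dir 0.95 0.30
-262.5 -0.0028 0.0006 tgt 0.5479 -0.0641 tang-dir 0.99 0.13
-272.5 -0.0028 0.0001 tgt 0.5592 -0.0636 tang-dir 1.00 -0.04
-282.5 -0.0028 -0.0004 tgt 0.5705 -0.0650 tang-dir 0.98 -0.22
-292.5 -0.0027 -0.0009 tgt 0.5813 -0.0684 tang-dir 0.92 -0.38
-302.5 -0.0025 -0.0013 tgt 0.5913 -0.0737 tang-dir 0.84 -0.54
-312.5 -0.0022 -0.0017 tgt 0.6003 -0.0806 tang-dir 0.74 -0.68
-322.5 -0.0019 -0.0021 tgt 0.6080 -0.0889 tang-dir 0.61 -0.79
-332.5 -0.0015 -0.0024 tgt 0.6141 -0.0985 tang-dir 0.46 -0.89
-342.5 -0.0011 -0.0026 tgt 0.6184 -0.1090 tang-dir 0.30 -0.95
-352.5 -0.0006 -0.0028 tgt 0.6208 -0.1200 tang-dir 0.13 -0.99
-362.5 -0.0001 -0.0028 tgt 0.6213 -0.1313 tang-dir -0.04 -1.00
-372.5 0.0004 -0.0028 tgt 0.6199 -0.1426 tang-dir -0.22 -0.98
-382.5 0.0009 -0.0027 tgt 0.6165 -0.1534 tang-dir -0.38 -0.92
-392.5 0.0013 -0.0025 tgt 0.6112 -0.1634 tang-dir -0.54 -0.84
-402.5 0.0017 -0.0022 tgt 0.6043 -0.1724 tang-dir -0.68 -0.74
-412.5 0.0021 -0.0019 tgt 0.5960 -0.1801 tang-dir -0.79 -0.61
-422.5 0.0024 -0.0015 tgt 0.5864 -0.1862 tang-dir -0.89 -0.46
-432.5 0.0026 -0.0011 tgt 0.5759 -0.1905 tang-dir -0.95 -0.30
-442.5 0.0028 -0.0006 tgt 0.5649 -0.1929 tang-dir -0.99 -0.13
-452.5 0.0028 -0.0001 tgt 0.5536 -0.1934 tang-dir -1.00 0.04
-462.5 0.0028 0.0004 tgt 0.5423 -0.1920 tang-dir -0.98 0.22
-472.5 0.0027 0.0009 tgt 0.5315 -0.1886 tang-dir -0.92 0.38
-482.5 0.0025 0.0013 tgt 0.5215 -0.1833 tang-dir -0.84 0.54
-492.5 0.0022 0.0017 tgt 0.5125 -0.1764 tang-dir -0.74 0.68
-502.5 0.0019 0.0021 tgt 0.5048 -0.1681 tang-dir -0.61 0.79
-512.5 0.0015 0.0024 tgt 0.4987 -0.1585 tang-dir -0.46 0.89
```

Request:
{"fn": "play_rows", "kwargs": {"steps": [[[-0.0024, 0.0015, -0.0005, 0], [-0.0024, 0.0015, 0, 0], [-0.0024, 0.0015, 0, 0], [-0.0024, 0.0015, 0, 0], [0, 0, 0, 0]]]}}

```text
time: 20.97
ee_pos: [0.5245, -0.0706, 0.1943]
tcp_rot: [179.9, 0.0, 180.0]
wrist_force: [-5.3, 9.7, 13.1]
opening: 0.0214
grasp_force: 51.7
```

Request:
{"fn": "play_rows", "kwargs": {"steps": [[[-0.0026, 0.0011, -0.0005, 0], [-0.0026, 0.0011, 0, 0], [-0.0026, 0.0011, 0, 0], [-0.0026, 0.0011, 0, 0], [0, 0, 0, 0]]]}}

```text
time: 21.38
ee_pos: [0.5351, -0.0662, 0.1944]
tcp_rot: [179.9, 0.0, 180.0]
wrist_force: [-3.8, 7.7, 10.6]
opening: 0.0217
grasp_force: 51.2
```

Request:
{"fn": "play_rows", "kwargs": {"steps": [[[-0.0028, 0.0006, -0.0005, 0], [-0.0028, 0.0006, 0, 0], [-0.0028, 0.0006, 0, 0], [-0.0028, 0.0006, 0, 0], [0, 0, 0, 0]]]}}

```text
time: 21.8
ee_pos: [0.5464, -0.0639, 0.1946]
tcp_rot: [179.9, 0.0, 180.0]
wrist_force: [-2.5, 8.1, 8.2]
opening: 0.0213
grasp_force: 50.9
```

Request:
{"fn": "play_rows", "kwargs": {"steps": [[[-0.0028, 0.0001, 0, 0], [-0.0028, 0.0001, 0, 0], [-0.0028, 0.0001, 0, 0], [-0.0028, 0.0001, 0, 0], [0, 0, 0, 0]]]}}

```text
time: 22.22
ee_pos: [0.5579, -0.0634, 0.1946]
tcp_rot: [179.8, 0.0, 180.0]
wrist_force: [-1.6, 8.7, 8.3]
opening: 0.0216
grasp_force: 50.9
```

Request:
{"fn": "play_rows", "kwargs": {"steps": [[[-0.0028, -0.0004, 0, 0], [-0.0028, -0.0004, 0, 0], [-0.0028, -0.0004, 0, 0], [-0.0028, -0.0004, 0, 0], [0, 0, 0, 0]]]}}

```text
time: 22.63
ee_pos: [0.5683, -0.0648, 0.1944]
tcp_rot: [179.8, -0.1, -180.0]
wrist_force: [-4.3, 10.5, 8.6]
opening: 0.0215
grasp_force: 50.9
```

Request:
{"fn": "play_rows", "kwargs": {"steps": [[[-0.0027, -0.0009, 0, 0], [-0.0027, -0.0009, 0, 0], [0, 0, 0, 0], [0, 0, 0, 0], [0, 0, 0, 0]]]}}

```text
time: 23.05
ee_pos: [0.5724, -0.0658, 0.1943]
tcp_rot: [179.7, -0.2, -180.0]
wrist_force: [-9.5, 14.0, 10.0]
opening: 0.0218
grasp_force: 51.1
```

Request:
{"fn": "play_rows", "kwargs": {"steps": [[[-0.0027, -0.0009, 0, 0], [-0.0027, -0.0009, 0, 0], [0, 0, 0, 0], [0, 0, 0, 0], [0, 0, 0, 0]]]}}

```text
time: 23.47
ee_pos: [0.5767, -0.0671, 0.1941]
tcp_rot: [179.7, -0.3, -180.0]
wrist_force: [-15.3, 16.0, 10.6]
opening: 0.0216
grasp_force: 51.3
```

The tangential resistance is now climbing: 6, 13, then 20 N. A look to check this is the stop and not a jam.

```bash
python3 - <<'E'
from h import *
s=cam('scene')['img']; s0=cv2.imread('pics/scene0.png')
c=lambda g:cv2.resize(g[200:310,190:270],None,fx=5,fy=5,interpolation=cv2.INTER_CUBIC)
cv2.imwrite('pics/r2.png',np.hstack([c(s0),c(s)]))
E
```

```text
(no output)
```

View pics/r2.png

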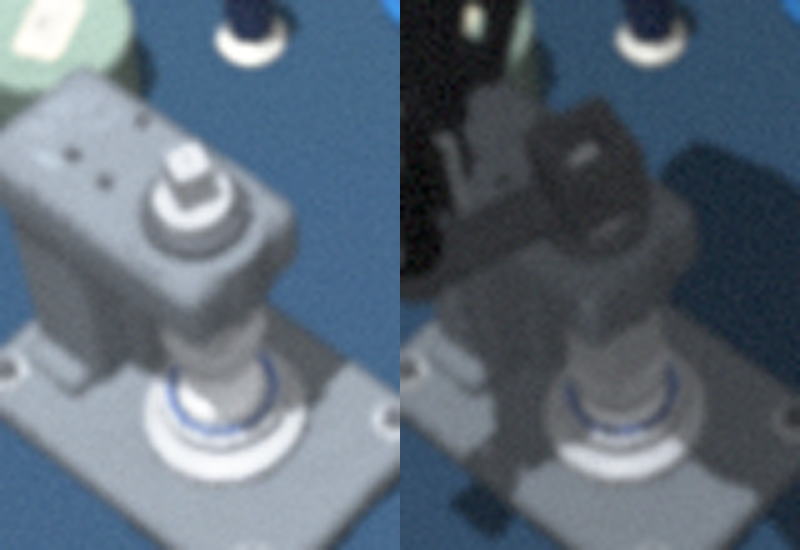

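Crank fully down and the ram at the shell. The force rise is the stop, so I relax the push gently and check that the position holds.

Request:
{"fn": "play_rows", "kwargs": {"steps": [[[0.0027, 0.0009, 0, 0], [0.0014, 0.0015, 0, 0], [0, 0.001, 0, 0], [0, 0, 0, 0], [0, 0, 0, 0]]]}}

```text
time: 23.93
ee_pos: [0.5741, -0.066, 0.1941]
tcp_rot: [179.9, -0.1, 180.0]
wrist_force: [-7.4, 4.2, 6.4]
opening: 0.0217
grasp_force: 50.8
```

Request:
{"fn": "play_rows", "kwargs": {"steps": [[[0.0015, 0, 0, 0], [0, 0, 0, 0], [0, 0, 0, 0], [0, 0, 0, 0], [0, 0, 0, 0]]]}}

```text
time: 24.35
ee_pos: [0.5732, -0.0658, 0.1943]
tcp_rot: [179.9, -0.1, 180.0]
wrist_force: [-3.4, 4.6, 7.0]
opening: 0.022
grasp_force: 50.8
```

```bash
python3 - <<'E'
from h import *
o=bot.get_obs();print(o['ee_pos'],o['wrist_force'],o['torque'])
E
```

```text
[ 0.57323205 -0.06584001  0.19425221] [-3.4235532   4.61807055  7.03205358] [ 0.80050801  0.99856759 -0.03707712]
```

Request:
{"fn": "play_rows", "kwargs": {"steps": [[[0, 0, 0, 0], [0, 0, 0, 0], [0, 0, 0, 0], [0, 0, 0, 0], [0, 0, 0, 0]]], "gripper": 0.045}}

```text
time: 24.77
ee_pos: [0.574, -0.0668, 0.1936]
tcp_rot: [-180.0, -0.0, 179.9]
wrist_force: [-0.2, -0.9, 0.5]
opening: 0.045
grasp_force: 0.0
```

```bash
python3 - <<'E'
from h import *
# where is the grip now, seen from both cameras: silhouettes too dark near fingers; report state only
o=bot.get_obs();print(o['ee_pos'],o['wrist_force'],o['opening'])
E
```

```text
[ 0.57399664 -0.06678073  0.19355604] [-0.1878046  -0.92301857  0.47145505] 0.044986582792932384
```

Regripping once for a short confirming nudge on the stop.

Request:
{"fn": "play_rows", "kwargs": {"steps": [[[0, 0, -0.001, 0], [0, 0, 0, 0], [0, 0, 0, 0], [0, 0, 0, 0], [0, 0, 0, 0]]], "gripper": 0.015}}

```text
time: 25.18
ee_pos: [0.5743, -0.0656, 0.1955]
tcp_rot: [179.9, 0.1, 180.0]
wrist_force: [0.3, 6.1, 5.3]
opening: 0.0215
grasp_force: 48.7
```

Request:
{"fn": "play_rows", "kwargs": {"steps": [[[-0.0014, -0.0003, 0, 0], [-0.0014, -0.0003, 0, 0], [0, 0, 0, 0], [0, 0, 0, 0], [0, 0, 0, 0]]]}}

```text
time: 25.6
ee_pos: [0.5759, -0.066, 0.1954]
tcp_rot: [179.9, -0.1, 180.0]
wrist_force: [-6.6, 8.5, 5.3]
opening: 0.0216
grasp_force: 48.9
```

Request:
{"fn": "play_rows", "kwargs": {"steps": [[[-0.0014, -0.0004, 0, 0], [-0.0014, -0.0004, 0, 0], [0, 0, 0, 0], [0, 0, 0, 0], [0, 0, 0, 0]]]}}

```text
time: 26.02
ee_pos: [0.5776, -0.0664, 0.1953]
tcp_rot: [179.8, -0.2, 180.0]
wrist_force: [-12.7, 8.9, 7.9]
opening: 0.0216
grasp_force: 49.0
```

The force rises at once from zero with no yielding, so the press is solid. Backing off, releasing and moving clear.

Request:
{"fn": "play_rows", "kwargs": {"steps": [[[0.0028, 0.0008, 0, 0], [0.0025, 0.0015, 0, 0], [0, 0, 0, 0], [0, 0, 0, 0], [0, 0, 0, 0]]]}}

```text
time: 26.43
ee_pos: [0.5744, -0.0655, 0.1953]
tcp_rot: [180.0, 0.0, 179.9]
wrist_force: [-3.2, 4.8, 6.5]
opening: 0.0217
grasp_force: 49.0
```

Request:
{"fn": "play_rows", "kwargs": {"steps": [[[0, 0, 0, 0], [0, 0, 0, 0], [0, 0, 0, 0], [0, 0, 0, 0], [0, 0, 0, 0]]], "gripper": 0.045}}

```text
time: 26.85
ee_pos: [0.5744, -0.0659, 0.1945]
tcp_rot: [-180.0, -0.0, 179.9]
wrist_force: [0.7, -0.2, -0.1]
opening: 0.0448
grasp_force: 0.0
```

Request:
{"fn": "play_rows", "kwargs": {"steps": [[[0, 0, -0.008, 0], [0, 0, -0.02, 0], [0, 0, -0.03, 0], [0, 0, -0.03, 0], [0, 0, -0.03, 0]]]}}

```text
time: 27.27
ee_pos: [0.574, -0.0657, 0.3147]
tcp_rot: [-180.0, 0.0, 179.9]
wrist_force: [0.2, 0.2, 0.6]
opening: 0.045
grasp_force: 0.0
```

Request:
{"fn": "play_rows", "kwargs": {"steps": [[[0.03, 0, 0, 0], [0.04, 0, 0, 0], [0.04, 0, 0, 0], [0.03, 0, 0, 0], [0.01, 0, 0, 0]]]}}

```text
time: 27.68
ee_pos: [0.4211, -0.0655, 0.3147]
tcp_rot: [-180.0, 0.1, 179.9]
wrist_force: [-0.7, 0.3, -0.2]
opening: 0.0451
grasp_force: 0.0
```

```bash
python3 - <<'E'
from h import *
t=cam('top');s=cam('scene')
# grip black top near expected ring of radius 65 mm at z=.226
C=np.array([.557,-.128])
for n,c in(('top',t),('scene',s)):
    g=c['img'].max(2)
    for z in(.215,):
        v=[]
        for th in range(0,360,3):
            p=[*(C+.065*np.array([np.cos(np.radians(th)),np.sin(np.radians(th))])),z]
            u,w=proj(c,p).round().astype(int); v.append((int(cv2.blur(g,(3,3))[w,u]),th))
        print(n,sorted(v)[:7])
print(bot.get_obs()['ee_pos'])
E
```

```text
top [(17, 84), (25, 81), (37, 78), (44, 87), (53, 66), (60, 90), (61, 93)]
scene [(24, 90), (26, 87), (32, 84), (32, 225), (33, 141), (33, 144), (33, 147)]
[ 0.42329771 -0.06562642  0.31443068]
```

```bash
python3 -c "
from workcell import bot
print(bot.job_done())"
```

```text
the job is handed in; nothing more can be done
None
```

I fitted the crank down on the shoulder and wound it clockwise about 2.7 turns by the grip until the press came up solid. I then released it, left it on the spindle and handed the job in at about 28 s; the judge's verdict was not shown. I took the stop from the rising force (about 20 N at most) and the camera view of the ram, since the button back's travel could not be measured directly.

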